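Hook the vial tray out from under the riser

ROBOT

A 6-joint arm with a two-finger parallel gripper is mounted at the origin on a cart in front of the work surface, level with it; the furniture and walls round the work are solid. World frame = base frame: x ahead of the robot, y to its left, z up, the work surface at z = 0. Lengths are in mm, angles in rad, forces in N, time in s.
With the tool pointing down it reaches from about 350 to 975 mm from the base axis. Payload 7.1 kg.
Tool frame: the origin (TCP) lies between the finger pads; the fingertips stand 8 mm ahead of it and the grasp point (between the pads) lies 11 mm behind it; x points along the fingers, y is the direction in which the jaws open and shut, and the axes are right-handed (so a half turn about x gives the same grasp; the last joint's range is limited). The gripper opens to 88 mm and grips with 3 to 60 N. Pads are 20 mm wide; open, the fingers measure 115 mm over their backs; the gripper's body (75 mm by 178 mm) begins 61 mm behind the grasp point.
Start: joints at [1.257, 0.423, 1.63, -0, 1.089, -0.019], TCP at [181.561, 598.03, 230.675] pointing down, gripper open.
Joint ranges: [-3, 3], [-0.9, 2.11], [0.09, 2.58], [-1.31, 4.45], [0.11, 2.69], [-2.54, 2.54]. Speed limits (rad/s): [2.39, 2.39, 3.01, 3.14, 3.14, 3.14].

INTERFACE

Orientations are given as a rotation vector (axis times angle).
In Python, from workcell import ctrl gives the robot as it stands.
- The arm moves only by the tool apply_moves, never from a script. Its argument "increments" is a list of rows, each an object with "gripper": the opening in per cent of the stroke, from 0 (shut) to 100 (fully open); "delta_pos": the shift along the tool's x, y, z in cm, a list of three; "dr": the turn, a rotation vector about the tool's x, y, z in rad, a list of three. In form: [{"gripper": gripper, "delta_pos": [dx, dy, dz], "dr": [ax, ay, az]}, ...]. A call has exactly 5 rows; each row shifts and turns the commanded pose from where the row before left it, along the tool's axes as they then stand; what a row does not reach is not made up. A row lasts 1/12 s, in which the tool goes at most 41.7 mm and 7.16 degrees, less where a joint would pass 70% of its speed; a pose out of reach is approached as far as the arm can. A call with a gripper value outside its range is refused whole. The fingers move at their own pace and stop on an object; the grip force is fixed at half the most. Time passes only in rows, so rows that do not move let the fingers close, or fill a call up. It gives the time, the measured TCP pose, the force and the opening at its end, in the units of the state.
- ctrl.get_obs(): the state, without advancing time (a new reading comes with each control period).
- ctrl.get_image(name): name is "scene" or "top"; returns a dict with "img" (384x512x3 uint8, red, green, blue), "range_z" (384x512 float32, mm along the optical axis (not along the pixel's ray), 0 where there is no reading), "mtx" (3x3 intrinsics, pixels), "k1" (the pictures are not rectified: a ray, as slopes to the right and down, at radius r is drawn at 1 + k1 r^2 times it, then the intrinsics apply), "rvec" (rotation vector, rad) and "tvec" (3), from world to camera coordinates, as OpenCV has them. Camera axes: x right, y down, z forward; pixel columns grow to the right and rows downward; lengths in mm; the calibration is good to about 2 mm. A picture is of the moment at which its call begins.
- ctrl.close_job(): hands the job in, once; it reports no verdict.
The state is a dict: "t": time; "qpos": joint angles; "qvel": joint speeds; "joint_torque": joint torques, N m; "ee_pos": TCP position; "orientation": TCP orientation; "ft_force": force on the tool from outside, world axes, zero at the start; "moment": the same for the moment, N m; "width": finger opening in mm.
Only numpy, scipy, OpenCV 4.12 (cv2) and the standard library are available. Lean on these libraries where they do the work, as an engineer would, in place of code of your own. Each camera call takes 0.05 s, during which the arm holds its last target. There are 200 camera calls.

TASK

The vial tray has been pushed in under the white bench riser. Take the hook rod from its rest, reach it under the ledge, drop its tip into the tray's orange eye and draw the tray straight out with the hook (not with the fingers) until both vials stand wholly out from under the ledge, upright in their wells. Then lay the hook rod back in both notches of its rest, pointing the way it lay before, let go, and leave everything else as it stands.

Things in the scene. Friction and masses are not known exactly. Their poses are not given: they have to be found in the camera images.
- hook: Loose hook rod, 90 g. Blue flat-sided handle with black ribs, 100 long (x) x 20 wide (y) x 22 high (z) mm; a steel rod of 7 mm diameter runs on from the handle's front end along +x, 11 mm above the handle's underside, and turns down at x = 135 mm into a tip that ends 15 mm below the level of the handle's underside. Origin: centre of the handle's underside; +x points to the tip, z up. It starts lying in its rest with the tip hanging free.
- hook_tip (a point): The lowest point of the hook's downturned tip (7 mm diameter, round end), at x 135, y 0, z -15 mm in the hook's frame.
- hook_rest: Fixed aluminium rest for the hook rod: base plate 110 x 70 x 6 mm with two uprights, each 8 mm thick, at x = -38 and +38 mm, each with a U notch 25 mm wide that flares to about 40 mm at the top. The notch floors are 30 mm above the worktop, the tops of the uprights about 52 mm. The fingers go down between the uprights. Origin: centre of the base's underside; x along the hook, z up. The hook lies in it with its origin 30 mm above the rest's origin and the tip towards +x.
- tray: Loose grey vial tray, 110 (x) x 150 (y) x 12 mm, 0.4 kg nominal, sliding on the worktop between the riser's side panels (about 4.5 mm play at each side). It has four wells, 8 mm deep and 30 mm wide; the front two, at x -35, y +45 and -45 mm, hold the vials. Origin: centre of its underside; -x faces out of the riser, +y to the left seen from the robot.
- eye (a point): Centre of the tray's orange eye: a ring lying level 34 mm above the worktop, at x -35, y 0 mm in the tray's frame, open above and below (hole 24 mm wide, bar 7 mm thick: top of the ring at 37.5, underside at 30.5 mm). Below it the tray's top is at 12 mm. A thin post at the ring's +x side joins it to the tray. It starts 35 to 65 mm behind the ledge's front edge.
- ledge (a point): Middle of the lower front edge of the fixed white bench riser's board: the ledge. The underside is 100 mm above the worktop, the top 116 mm; the riser is 200 deep (x) x 182 wide (y) mm, open at the front, with side panels and a back panel. The axes are the riser's: +x goes straight in under the ledge, -x straight out, z up. A stirrer with a beaker is fixed on top, its front about 80 mm behind the ledge's front edge.
- vial_black: Loose glass vial with a black cap, 27 mm diameter, 62 mm high, in the tray's front left well (floor 4 mm above the worktop). Origin: centre of its underside, z up.
- vial_white: Loose glass vial with a white cap, 27 mm diameter, 62 mm high, in the tray's front right well. Origin: centre of its underside, z up.
- timer: Loose white countdown timer, 58 x 66 x 19 mm, a bystander at one side of the worktop. Origin: centre of its underside.
- sample_jar: Loose jar with a black lid, 68 mm diameter, 106 mm high, a bystander at the left. Origin: centre of its underside.
- dropper: Loose amber dropper bottle, 38 mm diameter, 106 mm high, a bystander at the right in front of the stirrers (a like one stands far back). Origin: centre of its underside.
- marker: Loose marker pen with a red cap, 136 mm long, a bystander at the right. Origin: centre of its underside.

How it is judged (in metres and radians):
On the way, in this order (a step that is already met when the one before it is completed fails the run):
1. the hook's tip is down inside the eye while the eye is still under the ledge (horizontal distance between hook_tip and eye below 0.014 m and height (world z) of hook_tip below 0.032 m and x of eye in the frame of ledge above 0 m), for 0.1 s.
2. with the tip still in the eye, both vials have come out from under the ledge (horizontal distance between hook_tip and eye below 0.016 m and height (world z) of hook_tip below 0.034 m and x of each of vial_black, vial_white in the frame of ledge below -0.014 m), for 0.1 s.
At the end, for the whole second after the job is handed in: Both vials at least 14 mm (axis) out from the ledge, upright within 0.15 rad, seated in their wells, tray flat and still; hook rod at rest on both notch floors (4 mm), within 13 mm lengthwise and 6 mm sideways of the rest's middle, tip to its +x; all released (x of each of vial_black, vial_white in the frame of ledge below -0.014 m and angle between each of vial_black, vial_white's own z axis and vertical below 0.15 rad and z of each of vial_black, vial_white in the frame of tray below 0.008 m and angle between tray's own z axis and vertical below 0.05 rad and x of hook in the frame of hook_rest between -0.013 and 0.013 m and y of hook in the frame of hook_rest between -0.006 and 0.006 m and z of hook in the frame of hook_rest between 0.026 and 0.034 m and x of hook_tip in the frame of hook_rest above 0.1 m and angle between hook's own z axis and vertical below 0.1 rad and linear speed of each of hook, tray below 0.02 m/s); the robot touches nothing.
It fails at once if the fingers or the arm touch the tray (contact force between any of the fingers, the arm and tray above 1 N).
It fails at once if the fingers touch a vial (contact force between the fingers and vial_black above 1 N or contact force between the fingers and vial_white above 1 N).
It fails at once if a vial tips over (angle between any of vial_black, vial_white's own z axis and vertical above 0.6 rad).
It fails at once if a bystander (timer, jar, dropper bottle, marker) is moved by more than 20 mm (distance of any of timer, sample_jar, dropper, marker from where it was at the start of the episode above 0.02 m).
It also fails if it takes over 61 s, if anything falls off the work surface, if the arm or the gripper's body presses on something with over 40 N, if the wrist force passes 120 N, or if a joint passes its speed limit or range.

## Working session

There is one attempt and no reset: what is moved stays moved. The work goes in short steps, Python scripts to look and compute and a tool call to move; the robot and the scene stay as the last step left them, time stands still between calls to the robot, and variables do not carry over. Pictures are saved under pics/ and viewed, about 8 in all and at most 12, crops included, and the job is handed in when it is done.

Besides the shell and the picture viewer there is one more tool, called after ">>>" by a JSON object that holds its "api" and its "payload". apply_moves: Moves the arm, as the interface text tells. Its arguments: {"type":"object","properties":{"increments":{"type":"array","items":{"type":"object","properties":{"gripper":{"type":"number"},"delta_pos":{"type":"array","items":{"type":"number"}},"dr":{"type":"array","items":{"type":"number"}}}}}},"required":["increments"]}

```bash
mkdir -p pics
cat > h.py <<'E'
import numpy as np, cv2
from workcell import ctrl
def grab(n):
    d=ctrl.get_image(n); cv2.imwrite(f'pics/{n}_{ctrl.get_obs()["t"]:.2f}.png',d['img'][:,:,::-1]); return d
def cam(d):
    R=cv2.Rodrigues(np.array(d['rvec'],float))[0]; t=np.array(d['tvec'],float).ravel(); return R,t
def slopes(d,uv):
    K=np.array(d['mtx'],float)
    return cv2.undistortPoints(np.array(uv,float).reshape(-1,1,2),K,np.array([float(d['k1']),0,0,0])).reshape(-1,2)
def onplane(d,uv,z):
    R,t=cam(d); s=slopes(d,uv); r=np.c_[s,np.ones(len(s))]@R; c=-R.T@t
    return c+r*((z-c[2])/r[:,2])[:,None]
def cloud(d):
    h,w=d['range_z'].shape; v,u=np.mgrid[:h,:w]; s=slopes(d,np.c_[u.ravel(),v.ravel()])
    R,t=cam(d); z=d['range_z'].ravel().astype(float); P=(np.c_[s,np.ones(len(s))]*z[:,None]-t)@R
    P[z==0]=np.nan; return P.reshape(h,w,3)
def proj(d,P):
    return cv2.projectPoints(np.array(P,float).reshape(-1,1,3),np.array(d['rvec'],float),np.array(d['tvec'],float),np.array(d['mtx'],float),np.array([float(d['k1']),0,0,0]))[0].reshape(-1,2)
E
python3 - <<'E'
from h import *
a=grab('scene');b=grab('top')
for d in(a,b):
    R,t=cam(d);print(-R.T@t,R[2],d['k1'],d['mtx'][0][0])
cv2.imwrite('pics/both.png',np.hstack([a['img'],b['img']])[:,:,::-1]) 
np.save('pics/a.npy',a,allow_pickle=True);np.save('pics/b.npy',b,allow_pickle=True)
import os;print(os.listdir('pics'));print(ctrl.get_obs())
E
```

```text
[-373.5402279  -618.62942823  698.96729784] [ 0.76164043  0.42081642 -0.49276505] -0.07724153650255587 371.37005216579223
[ 486.50972181  -74.84761604 1274.17201317] [ 0.05855504 -0.00133562 -0.99828329] -0.10298451510068561 357.09438050761634
['a.npy', 'both.png', 'b.npy', 'scene_0.05.png', 'top_0.10.png']
{'t': 0.1, 'qpos': array([ 1.25699116e+00,  4.23741818e-01,  1.63059722e+00, -1.88067130e-05,
        1.08860440e+00, -1.90309594e-02]), 'qvel': array([-0.00227481, -0.00032852, -0.00186081, -0.00197748,  0.00227518,
        0.00023879]), 'joint_torque': array([-1.08114477e-04, -5.45607698e+01, -2.74324840e+01,  6.45462074e-02,
        1.86884223e-02, -4.83477066e-06]), 'ee_pos': array([181.42626532, 597.58105992, 229.99996468]), 'orientation': array([ 0.23031179,  1.55859358, -0.23241491]), 'ft_force': array([ 0.04123172,  0.73058808, -0.32732379]), 'moment': array([-0.01952554,  0.0344214 ,  0.06539427]), 'width': 88.05877004824929}
```

View pics/scene_0.05.png

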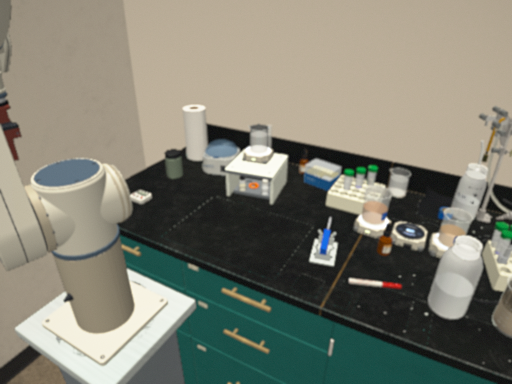

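View pics/top_0.10.png

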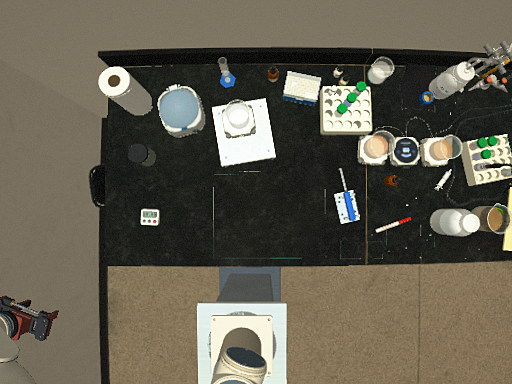

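Scene view: the riser is at about (257,178) with the orange eye visible inside near (254,185), and the hook in its rest is at (324,245). Top view: the riser board is at (244,131), the hook handle at (346,206) with its rod up to (341,170), the timer at (150,217) and the marker at (393,225).

Run:
```python
from h import *
a=np.load('pics/a.npy',allow_pickle=True).item();b=np.load('pics/b.npy',allow_pickle=True).item()
def rect(m): 
    c=max(cv2.findContours(m.astype(np.uint8),cv2.RETR_EXTERNAL,cv2.CHAIN_APPROX_NONE)[0],key=cv2.contourArea);return c
P=cloud(b);hsv=cv2.cvtColor(b['img'],cv2.COLOR_RGB2HSV)
# riser board by height
m=(abs(P[...,2]-116)<8); m[:, :200]=0;m[:,285:]=0;m[:85]=0;m[180:]=0
c=rect(cv2.morphologyEx(m.astype(np.uint8),cv2.MORPH_OPEN,np.ones((3,3))))
box=cv2.boxPoints(cv2.minAreaRect(c));print('riser',box,onplane(b,box,116).round(1), 'z',np.nanmedian(P[m][:,2]))
# blue handle
m=(hsv[...,0]>100)&(hsv[...,0]<128)&(hsv[...,1]>120)&(hsv[...,2]>60); m[:,:325]=0;m[:,362:]=0;m[:185]=0;m[230:]=0
print('blue px',m.sum(),'z',np.nanmedian(P[m][:,2]))
uv=np.argwhere(m)[:,::-1]; X=onplane(b,uv,52)[:,:2]; r=cv2.minAreaRect(X.astype(np.float32));print('handle',r,cv2.boxPoints(r),X.mean(0))
# rest uprights / base / rod by depth
sub=P[160:230,325:365]; im=b['img'][160:230,325:365]
cv2.imwrite('pics/restcrop.png',cv2.resize(im[:,:,::-1],None,fx=8,fy=8,interpolation=cv2.INTER_CUBIC))
# orange eye in scene
hs=cv2.cvtColor(a['img'],cv2.COLOR_RGB2HSV); m=(hs[...,0]<16)&(hs[...,1]>130)&(hs[...,2]>120); m[:, :220]=0;m[:,290:]=0;m[:165]=0;m[205:]=0
uv=np.argwhere(m)[:,::-1];print('eye px',len(uv),uv.min(0),uv.max(0),uv.mean(0),onplane(a,[uv.mean(0),(uv.min(0)+uv.max(0))/2],34), np.nanmedian(cloud(a)[m],axis=0))
cv2.imwrite('pics/rcrop.png',cv2.resize(a['img'][140:210,215:300][:,:,::-1],None,fx=8,fy=8,interpolation=cv2.INTER_CUBIC))
```

```text
riser [[211.0638  107.49976]
 [265.71448  98.19752]
 [275.78754 157.37659]
 [221.13684 166.67883]] [[ 817.6   92.7  116. ]
 [ 848.   -88.7  116. ]
 [ 649.7 -120.6  116. ]
 [ 619.9   57.9  116. ]] z 116.10369598248234
blue px 167 z 51.96923401324314
handle ((490.1012878417969, -376.4796447753906), (99.11943054199219, 21.1727237701416), 13.348437309265137) [[ 439.4364  -377.62125]
 [ 444.3246  -398.22195]
 [ 540.7662  -375.33804]
 [ 535.878   -354.73734]] [ 490.39459304 -375.45305938]
eye px 42 [249 183] [258 187] [253.35714286 185.07142857] [[697.53913679 -20.59064046  34.        ]
 [698.29694918 -20.78084956  34.        ]] [701.46793567 -18.94377219  34.64037124]
```

View pics/rcrop.png

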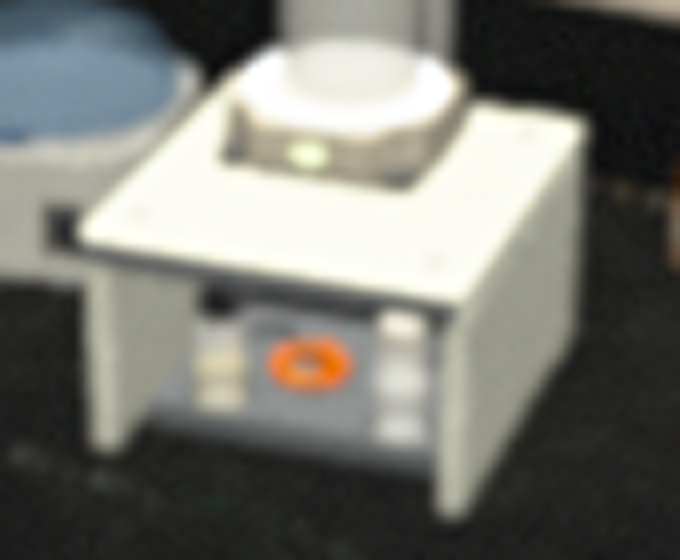

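View pics/restcrop.png

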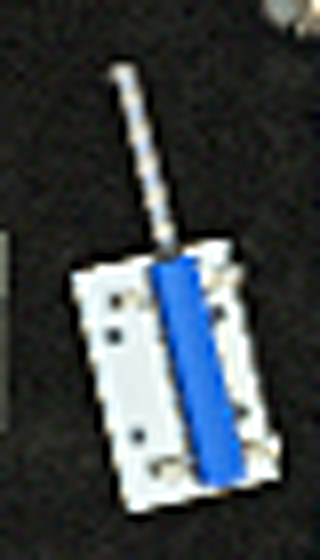

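Riser crop: the eye ring is at crop (312,362) between the black vial (220,360) and the white vial (400,375), all under the ledge. Rest crop: the handle lies in both notches and the rod points up-left to (122,70). Next I'll cross-check the hook with the scene camera and work out the tool axes.

```bash
cat >> h.py <<'E'
from scipy.spatial.transform import Rotation as Ro
def plan(x,y,z,yaw,o=None,flip=False):
    "delta in tool axes (cm) and turn, to TCP x,y,z with tool x down and tool y along yaw+90deg"
    o=o or ctrl.get_obs(); R=Ro.from_rotvec(o['orientation']).as_matrix(); p=o['ee_pos']
    s=-1 if flip else 1
    yv=s*np.array([-np.sin(yaw),np.cos(yaw),0]); xv=np.array([0,0,-1.]); T=np.c_[xv,yv,np.cross(xv,yv)]
    dr=Ro.from_matrix(R.T@T).as_rotvec(); d=np.array([x,y,z])-p
    print('turn first',dr.round(3),'shift cm old axes',(R.T@d/10).round(2),'new axes',(T.T@d/10).round(2))
E
python3 - <<'E'
from h import *
a=np.load('pics/a.npy',allow_pickle=True).item();b=np.load('pics/b.npy',allow_pickle=True).item()
P=cloud(a);hs=cv2.cvtColor(a['img'],cv2.COLOR_RGB2HSV)
m=(hs[...,0]>100)&(hs[...,0]<128)&(hs[...,1]>120)&(hs[...,2]>60); m[:,:310]=0;m[:,345:]=0;m[:220]=0;m[270:]=0
m&=abs(P[...,2]-52)<3
q=P[m];print('scene blue top',len(q),q.min(0),q.max(0),q.mean(0))
# expected handle top outline in scene vs blue extents
Pb=cloud(b);w=(abs(Pb[...,2]-6)<4)&(b['img'].min(2)>110);w[:160]=0;w[232:]=0;w[:,:325]=0;w[:,365:]=0
X=onplane(b,np.argwhere(w)[:,::-1],6)[:,:2];r=cv2.minAreaRect(X.astype(np.float32));print('rest base',r)
o=ctrl.get_obs();print(Ro.from_rotvec(o['orientation']).as_matrix().round(3))
for f in(0,1): plan(490,-376,200,0.233,flip=f)
E
```

```text
scene blue top 116 [ 442.90075598 -394.81472534   49.24256043] [ 537.26051945 -357.73820957   53.47974374] [ 489.39862632 -377.3267377    51.01420421]
rest base ((542.96826171875, -380.4492492675781), (88.64434814453125, 227.94622802734375), 87.87699890136719)
[[-0.     0.291  0.957]
 [-0.001  0.957 -0.291]
 [-1.    -0.001 -0.   ]]
turn first [-0.528 -0.     0.001] shift cm old axes [  3.11 -84.19  57.81] new axes [   3.   -101.85    7.54]
turn first [2.614e+00 2.000e-03 0.000e+00] shift cm old axes [  3.11 -84.19  57.81] new axes [  3.   101.85  -7.54]
```

>>> {"api": "apply_moves", "payload": {"increments": [{"gripper":100,"delta_pos":[0,-2.5,2.06],"dr":[0,0,0]},{"gripper":100,"delta_pos":[0,-2.5,2.06],"dr":[0,0,0]},{"gripper":100,"delta_pos":[0,-2.5,2.06],"dr":[0,0,0]},{"gripper":100,"delta_pos":[0,-2.5,2.06],"dr":[0,0,0]},{"gripper":100,"delta_pos":[0,-2.5,2.06],"dr":[0,0,0]}]}}

```text
t: 0.52
ee_pos: [243.9, 446.9, 230.3]
orientation: [0.23, 1.559, -0.232]
ft_force: [0.5, -0.5, 0.3]
width: 87.9
```

>>> {"api": "apply_moves", "payload": {"increments": [{"gripper":100,"delta_pos":[0,-2.5,2.06],"dr":[0,0,0]},{"gripper":100,"delta_pos":[0,-2.5,2.06],"dr":[0,0,0]},{"gripper":100,"delta_pos":[0,-2.5,2.06],"dr":[0,0,0]},{"gripper":100,"delta_pos":[0,-2.5,2.06],"dr":[0,0,0]},{"gripper":100,"delta_pos":[0,-2.5,2.06],"dr":[0,0,0]}]}}

```text
t: 0.93
ee_pos: [306.1, 297.4, 230.5]
orientation: [0.231, 1.559, -0.231]
ft_force: [0.5, -0.1, -0.0]
width: 87.9
```

>>> {"api": "apply_moves", "payload": {"increments": [{"gripper":100,"delta_pos":[0,-2.5,2.06],"dr":[0,0,0]},{"gripper":100,"delta_pos":[0,-2.5,2.06],"dr":[0,0,0]},{"gripper":100,"delta_pos":[0,-2.5,2.06],"dr":[0,0,0]},{"gripper":100,"delta_pos":[0,-2.5,2.06],"dr":[0,0,0]},{"gripper":100,"delta_pos":[0,-2.5,2.06],"dr":[0,0,0]}]}}

```text
t: 1.35
ee_pos: [368.4, 147.9, 230.6]
orientation: [0.231, 1.558, -0.231]
ft_force: [0.2, 0.3, -0.8]
width: 87.9
```

>>> {"api": "apply_moves", "payload": {"increments": [{"gripper":100,"delta_pos":[0,-2.5,2.06],"dr":[0,0,0]},{"gripper":100,"delta_pos":[0,-2.5,2.06],"dr":[0,0,0]},{"gripper":100,"delta_pos":[0,-2.5,2.06],"dr":[0,0,0]},{"gripper":100,"delta_pos":[0,-2.5,2.06],"dr":[0,0,0]},{"gripper":100,"delta_pos":[0,-2.5,2.06],"dr":[0,0,0]}]}}

```text
t: 1.77
ee_pos: [430.7, -1.8, 230.6]
orientation: [0.232, 1.559, -0.232]
ft_force: [0.3, 0.8, -0.3]
width: 88.1
```

>>> {"api": "apply_moves", "payload": {"increments": [{"gripper":100,"delta_pos":[0,0,0],"dr":[0.12,0,0]},{"gripper":100,"delta_pos":[0,0,0],"dr":[0.12,0,0]},{"gripper":100,"delta_pos":[0,0,0],"dr":[0.12,0,0]},{"gripper":100,"delta_pos":[0,0,0],"dr":[0.12,0,0]},{"gripper":100,"delta_pos":[0,0,0],"dr":[0.12,0,0]}]}}

```text
t: 2.18
ee_pos: [430.2, -0.3, 230.4]
orientation: [0.703, 1.455, -0.704]
ft_force: [0.6, -0.6, 0.3]
width: 87.8
```

>>> {"api": "apply_moves", "payload": {"increments": [{"gripper":100,"delta_pos":[0,0,0],"dr":[0.12,0,0]},{"gripper":100,"delta_pos":[0,0,0],"dr":[0.12,0,0]},{"gripper":100,"delta_pos":[0,0,0],"dr":[0.12,0,0]},{"gripper":100,"delta_pos":[0,0,0],"dr":[0.12,0,0]},{"gripper":100,"delta_pos":[0,0,0],"dr":[0.12,0,0]}]}}

```text
t: 2.6
ee_pos: [430.2, -0.1, 230.5]
orientation: [1.157, 1.242, -1.158]
ft_force: [-0.5, -0.3, 0.2]
width: 87.8
```

>>> {"api": "apply_moves", "payload": {"increments": [{"gripper":100,"delta_pos":[0,0,0],"dr":[0.12,0,0]},{"gripper":100,"delta_pos":[0,0,0],"dr":[0.12,0,0]},{"gripper":100,"delta_pos":[0,0,0],"dr":[0.12,0,0]},{"gripper":100,"delta_pos":[0,0,0],"dr":[0.12,0,0]},{"gripper":100,"delta_pos":[0,0,0],"dr":[0.12,0,0]}]}}

```text
t: 3.02
ee_pos: [430.3, -0.1, 230.5]
orientation: [1.588, 0.91, -1.588]
ft_force: [-0.3, -0.1, 1.2]
width: 87.4
```

>>> {"api": "apply_moves", "payload": {"increments": [{"gripper":100,"delta_pos":[0,0,0],"dr":[0.12,0,0]},{"gripper":100,"delta_pos":[0,0,0],"dr":[0.12,0,0]},{"gripper":100,"delta_pos":[0,0,0],"dr":[0.12,0,0]},{"gripper":100,"delta_pos":[0,0,0],"dr":[0.12,0,0]},{"gripper":100,"delta_pos":[0,0,0],"dr":[0.12,0,0]}]}}

```text
t: 3.43
ee_pos: [430.2, -0.1, 230.5]
orientation: [1.977, 0.443, -1.978]
ft_force: [0.3, 0.0, -0.2]
width: 87.5
```

>>> {"api": "apply_moves", "payload": {"increments": [{"gripper":80,"delta_pos":[0,0,0],"dr":[0.105,0,0]},{"gripper":80,"delta_pos":[0,0,0],"dr":[0.105,0,0]},{"gripper":80,"delta_pos":[0,0,0],"dr":[0,0,0]},{"gripper":80,"delta_pos":[0,0,0],"dr":[0,0,0]},{"gripper":80,"delta_pos":[0,0,0],"dr":[0,0,0]}]}}

```text
t: 3.85
ee_pos: [430.3, -0.1, 230.6]
orientation: [2.094, 0.252, -2.094]
ft_force: [0.1, 0.6, 0.1]
width: 70.7
```

```bash
python3 -c "
from h import *
plan(490,-376.8,130,0.233,flip=True);print(ctrl.get_obs()['qpos'],ctrl.get_obs()['ee_pos'])"
```

```text
turn first [0.007 0.    0.   ] shift cm old axes [10.05 38.01  3.15] new axes [10.06 38.03  2.89]
[-2.79044725e-02  1.32537791e-01  2.03995146e+00 -5.74608279e-05
  9.69465412e-01  1.30308483e+00] [ 4.30341812e+02 -1.21242355e-01  2.30555877e+02]
```

>>> {"api": "apply_moves", "payload": {"increments": [{"gripper":60,"delta_pos":[1,3.8,0.31],"dr":[0.007,0,0]},{"gripper":60,"delta_pos":[1,3.8,0.29],"dr":[0,0,0]},{"gripper":60,"delta_pos":[1,3.8,0.29],"dr":[0,0,0]},{"gripper":60,"delta_pos":[1,3.8,0.29],"dr":[0,0,0]},{"gripper":60,"delta_pos":[1,3.8,0.29],"dr":[0,0,0]}]}}

```text
t: 4.27
ee_pos: [459.8, -190.1, 180.2]
orientation: [2.098, 0.245, -2.098]
ft_force: [1.3, -0.0, -0.2]
width: 53.0
```

>>> {"api": "apply_moves", "payload": {"increments": [{"gripper":60,"delta_pos":[1,3.8,0.29],"dr":[0,0,0]},{"gripper":60,"delta_pos":[1,3.8,0.29],"dr":[0,0,0]},{"gripper":60,"delta_pos":[1,3.8,0.29],"dr":[0,0,0]},{"gripper":60,"delta_pos":[1,3.8,0.29],"dr":[0,0,0]},{"gripper":60,"delta_pos":[1,3.8,0.29],"dr":[0,0,0]}]}}

```text
t: 4.68
ee_pos: [488.7, -378.7, 129.9]
orientation: [2.098, 0.245, -2.099]
ft_force: [0.7, 0.8, 0.5]
width: 52.7
```

>>> {"api": "apply_moves", "payload": {"increments": [{"gripper":60,"delta_pos":[0,0,0],"dr":[0,0,0]},{"gripper":60,"delta_pos":[0,0,0],"dr":[0,0,0]},{"gripper":60,"delta_pos":[0,0,0],"dr":[0,0,0]},{"gripper":60,"delta_pos":[0,0,0],"dr":[0,0,0]},{"gripper":60,"delta_pos":[0,0,0],"dr":[0,0,0]}]}}

```text
t: 5.1
ee_pos: [489.0, -375.4, 131.2]
orientation: [2.099, 0.244, -2.099]
ft_force: [0.8, -0.8, -0.8]
width: 52.6
```

Run:
```python
from h import *
plan(490,-376.8,30,0.233,flip=True);print(ctrl.get_obs()['qpos'],ctrl.get_obs()['ee_pos'])
a=grab('scene')
cv2.imwrite('pics/over.png',cv2.resize(a['img'][180:280,270:380][:,:,::-1],None,fx=7,fy=6,interpolation=cv2.INTER_CUBIC)[:600,:770])
```

```text
turn first [-0.001 -0.     0.   ] shift cm old axes [10.12  0.16 -0.06] new axes [10.12  0.16 -0.07]
[-6.74068455e-01  5.34478633e-01  1.71309306e+00  1.27963982e-04
  8.93955933e-01  6.64979495e-01] [ 488.99204961 -375.38487158  131.21984713]
```

View pics/over.png

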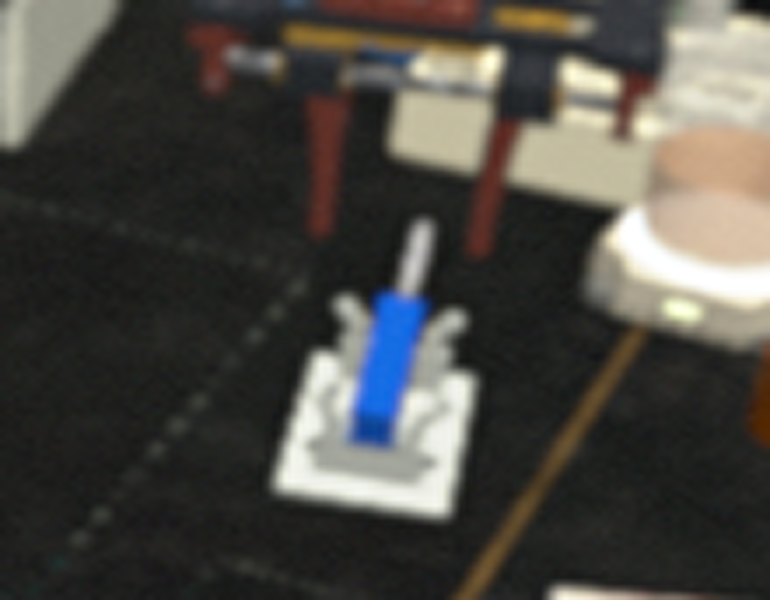

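The gripper (fingers at crop (325,170) and (487,190)) hangs above and straddles the handle, which lies in both notches. I'll go down and grip.

>>> {"api": "apply_moves", "payload": {"increments": [{"gripper":60,"delta_pos":[0.5,0.08,0],"dr":[0,0,0]},{"gripper":60,"delta_pos":[1.5,0.04,0.1],"dr":[0,0,0]},{"gripper":60,"delta_pos":[2,0,0],"dr":[0,0,0]},{"gripper":60,"delta_pos":[2,0,0],"dr":[0,0,0]},{"gripper":60,"delta_pos":[2,0,0],"dr":[0,0,0]}]}}

```text
t: 5.57
ee_pos: [488.5, -377.7, 50.2]
orientation: [2.1, 0.243, -2.098]
ft_force: [0.1, 0.3, 0.2]
width: 52.6
```

>>> {"api": "apply_moves", "payload": {"increments": [{"gripper":60,"delta_pos":[1.5,0,0],"dr":[0,0,0]},{"gripper":60,"delta_pos":[0.5,0,0],"dr":[0,0,0]},{"gripper":60,"delta_pos":[0,0,0],"dr":[0,0,0]},{"gripper":60,"delta_pos":[0,0,0],"dr":[0,0,0]},{"gripper":60,"delta_pos":[0,0,0],"dr":[0,0,0]}]}}

```text
t: 5.98
ee_pos: [488.9, -378.5, 31.8]
orientation: [2.1, 0.241, -2.098]
ft_force: [-0.1, 0.3, -0.4]
width: 52.6
```

>>> {"api": "apply_moves", "payload": {"increments": [{"gripper":15,"delta_pos":[0,0,0],"dr":[0,0,0]},{"gripper":15,"delta_pos":[0,0,0],"dr":[0,0,0]},{"gripper":15,"delta_pos":[0,0,0],"dr":[0,0,0]},{"gripper":15,"delta_pos":[0,0,0],"dr":[0,0,0]},{"gripper":15,"delta_pos":[0,0,0],"dr":[0,0,0]}]}}

```text
t: 6.4
ee_pos: [488.3, -378.2, 30.9]
orientation: [2.1, 0.242, -2.099]
ft_force: [0.5, 0.1, -0.5]
width: 22.7
```

>>> {"api": "apply_moves", "payload": {"increments": [{"gripper":10,"delta_pos":[0,0,0],"dr":[0,0,0]},{"gripper":10,"delta_pos":[0,0,0],"dr":[0,0,0]},{"gripper":10,"delta_pos":[0,0,0],"dr":[0,0,0]},{"gripper":10,"delta_pos":[0,0,0],"dr":[0,0,0]},{"gripper":10,"delta_pos":[0,0,0],"dr":[0,0,0]}]}}

```text
t: 6.82
ee_pos: [488.3, -378.2, 30.9]
orientation: [2.1, 0.242, -2.1]
ft_force: [-0.2, 0.9, 4.0]
width: 20.1
```

>>> {"api": "apply_moves", "payload": {"increments": [{"gripper":10,"delta_pos":[-0.5,0,0],"dr":[0,0,0]},{"gripper":10,"delta_pos":[-1,0,0],"dr":[0,0,0]},{"gripper":10,"delta_pos":[-1.5,0,0],"dr":[0,0,0]},{"gripper":10,"delta_pos":[-1.5,0,0],"dr":[0,0,0]},{"gripper":10,"delta_pos":[-1.5,0,0],"dr":[0,0,0]}]}}

```text
t: 7.23
ee_pos: [488.1, -378.0, 91.7]
orientation: [2.1, 0.242, -2.1]
ft_force: [0.4, -0.1, -0.5]
width: 19.9
```

>>> {"api": "apply_moves", "payload": {"increments": [{"gripper":10,"delta_pos":[-0.5,0,0],"dr":[0,0,0]},{"gripper":10,"delta_pos":[0,0,0],"dr":[0,0,0]},{"gripper":10,"delta_pos":[0,0,0],"dr":[0,0,0]},{"gripper":10,"delta_pos":[0,0,0],"dr":[0,0,0]},{"gripper":10,"delta_pos":[0,0,0],"dr":[0,0,0]}]}}

```text
t: 7.65
ee_pos: [487.7, -377.7, 94.7]
orientation: [2.099, 0.244, -2.101]
ft_force: [1.0, -0.3, -0.8]
width: 19.8
```

Run:
```python
from h import *
print(ctrl.get_obs()['ee_pos'],ctrl.get_obs()['width'],ctrl.get_obs()['ft_force'])
plan(459.7,-60.9,64,0.167,flip=True)
```

```text
[ 487.69404425 -377.71481145   94.7448654 ] 19.7757225351327 [ 1.0192888  -0.25662668 -0.83997688]
turn first [0.063 0.001 0.001] shift cm old axes [  3.11 -31.48  -4.49] new axes [  3.07 -31.71  -2.51]
```

>>> {"api": "apply_moves", "payload": {"increments": [{"gripper":10,"delta_pos":[0,0,0],"dr":[0.063,0.001,0.001]},{"gripper":10,"delta_pos":[0.3,-2.5,0],"dr":[0,0,0]},{"gripper":10,"delta_pos":[0.3,-3.2,0],"dr":[0,0,0]},{"gripper":10,"delta_pos":[0.3,-3.2,-0.3],"dr":[0,0,0]},{"gripper":10,"delta_pos":[0.3,-3.2,-0.3],"dr":[0,0,0]}]}}

```text
t: 8.07
ee_pos: [473.1, -256.6, 82.7]
orientation: [2.135, 0.177, -2.135]
ft_force: [0.6, -0.3, -0.6]
width: 19.4
```

>>> {"api": "apply_moves", "payload": {"increments": [{"gripper":10,"delta_pos":[0.3,-3.2,-0.3],"dr":[0,0,0]},{"gripper":10,"delta_pos":[0.3,-3.2,-0.3],"dr":[0,0,0]},{"gripper":10,"delta_pos":[0.3,-3.2,-0.3],"dr":[0,0,0]},{"gripper":10,"delta_pos":[0.3,-3.2,-0.3],"dr":[0,0,0]},{"gripper":10,"delta_pos":[0.3,-3.2,-0.3],"dr":[0,0,0]}]}}

```text
t: 8.48
ee_pos: [461.6, -96.1, 67.8]
orientation: [2.135, 0.177, -2.134]
ft_force: [0.0, -0.1, -0.8]
width: 19.7
```

>>> {"api": "apply_moves", "payload": {"increments": [{"gripper":10,"delta_pos":[0.3,-2.2,-0.3],"dr":[0,0,0]},{"gripper":10,"delta_pos":[0,-0.6,0],"dr":[0,0,0]},{"gripper":10,"delta_pos":[0,0,0],"dr":[0,0,0]},{"gripper":10,"delta_pos":[0,0,0],"dr":[0,0,0]},{"gripper":10,"delta_pos":[0,0,0],"dr":[0,0,0]}]}}

```text
t: 8.9
ee_pos: [461.0, -70.4, 65.4]
orientation: [2.136, 0.176, -2.133]
ft_force: [-0.0, 0.5, -0.2]
width: 19.4
```

Run:
```python
from h import *
o=ctrl.get_obs();print(o['ee_pos'],o['width'],o['qpos'])
plan(459.7,-60.9,64,0.167,flip=True)
a=grab('scene');b=grab('top')
np.save('pics/a.npy',a,allow_pickle=True);np.save('pics/b.npy',b,allow_pickle=True)
i1=cv2.resize(a['img'][140:240,210:320][:,:,::-1],None,fx=5,fy=5,interpolation=cv2.INTER_CUBIC)
i2=cv2.resize(b['img'][90:240,200:300][:,:,::-1],None,fx=2.4,fy=3.333,interpolation=cv2.INTER_CUBIC)[:500]
cv2.imwrite('pics/pre.png',np.hstack([i1,i2]))
# tip prediction
yaw=.167;f=np.array([np.cos(yaw),np.sin(yaw),0]);tip=o['ee_pos']+137*f-[0,0,15.9]
print('tip',tip,'px scene',proj(a,[tip,tip+[0,0,26]]),'top',proj(b,[tip+[0,0,26]]))
```

```text
[461.02024014 -70.41872188  65.42444932] 19.430937983040863 [-1.76638267e-01  4.77732118e-01  2.07068834e+00 -1.26057321e-03
  5.91412508e-01  1.22919322e+00]
turn first [-0.001 -0.001 -0.001] shift cm old axes [ 0.14 -0.96 -0.03] new axes [ 0.14 -0.96 -0.03]
tip [596.11427943 -47.64591909  49.52444932] px scene [[245.92415203 194.99652733]
 [245.88323282 188.49392782]] top [[253.76248758 174.91934167]]
```

View pics/pre.png

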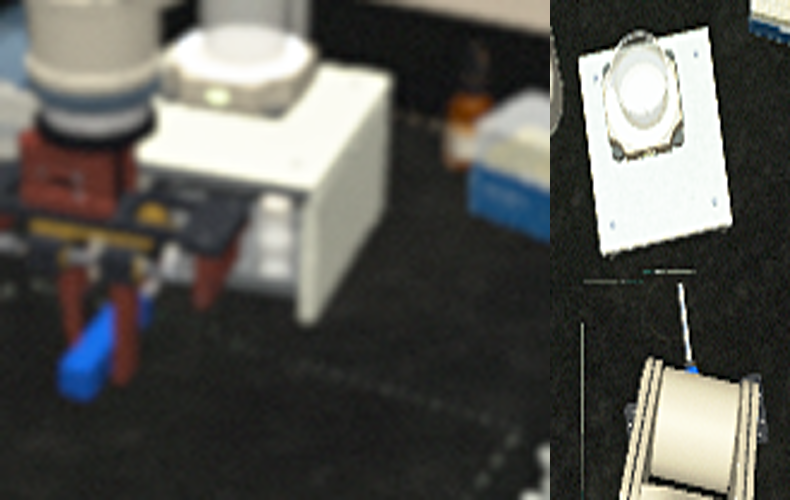

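Top half: the rod end is at full-image (254,175), which agrees with the predicted tip (253.8,174.9), and the rod is parallel to the riser's sides. I'll centre it, go in, then check the force.

>>> {"api": "apply_moves", "payload": {"increments": [{"gripper":10,"delta_pos":[0.15,-0.96,0],"dr":[0,0,0]},{"gripper":10,"delta_pos":[0,0,-1],"dr":[0,0,0]},{"gripper":10,"delta_pos":[0,0,-1.5],"dr":[0,0,0]},{"gripper":10,"delta_pos":[0,0,-1.5],"dr":[0,0,0]},{"gripper":10,"delta_pos":[0,0,-1.5],"dr":[0,0,0]}]}}

```text
t: 9.42
ee_pos: [514.6, -50.7, 64.1]
orientation: [2.136, 0.177, -2.132]
ft_force: [0.5, 0.1, -1.1]
width: 19.7
```

>>> {"api": "apply_moves", "payload": {"increments": [{"gripper":10,"delta_pos":[0,0,-1.5],"dr":[0,0,0]},{"gripper":10,"delta_pos":[0,0,-1.5],"dr":[0,0,0]},{"gripper":10,"delta_pos":[0,0,-1],"dr":[0,0,0]},{"gripper":10,"delta_pos":[0,0,-1],"dr":[0,0,0]},{"gripper":10,"delta_pos":[0,0,0],"dr":[0,0,0]}]}}

```text
t: 9.83
ee_pos: [564.7, -42.3, 64.1]
orientation: [2.137, 0.177, -2.13]
ft_force: [-0.3, 0.1, -0.0]
width: 20.1
```

>>> {"api": "apply_moves", "payload": {"increments": [{"gripper":10,"delta_pos":[0,0,0],"dr":[0,0,0]},{"gripper":10,"delta_pos":[0,0,0],"dr":[0,0,0]},{"gripper":10,"delta_pos":[0,0,0],"dr":[0,0,0]},{"gripper":10,"delta_pos":[0,0,0],"dr":[0,0,0]},{"gripper":10,"delta_pos":[0,0,0],"dr":[0,0,0]}]}}

```text
t: 10.25
ee_pos: [562.1, -42.7, 64.0]
orientation: [2.135, 0.177, -2.133]
ft_force: [1.1, 0.4, -1.1]
width: 19.9
```

Run:
```python
from h import *
o=ctrl.get_obs();print(o['ee_pos'],o['ft_force'])
plan(563.2,-43.5,64,0.167,flip=True)
a=grab('scene')
hs=cv2.cvtColor(a['img'],cv2.COLOR_RGB2HSV); m=(hs[...,0]<16)&(hs[...,1]>130)&(hs[...,2]>120); m[:, :235]=0;m[:,270:]=0;m[:178]=0;m[195:]=0
uv=np.argwhere(m)[:,::-1];print('eye px',len(uv),uv.min(0) if len(uv) else 0,uv.max(0) if len(uv) else 0)
f=np.array([np.cos(.167),np.sin(.167),0]);tip=o['ee_pos']+137*f-[0,0,15.9];print(tip,proj(a,[tip,tip+[0,0,26]]))
cv2.imwrite('pics/in.png',cv2.resize(a['img'][150:225,210:300][:,:,::-1],None,fx=8,fy=8,interpolation=cv2.INTER_CUBIC))
```

```text
[562.1025427  -42.65675611  64.03744528] [ 1.12399546  0.41368658 -1.08337768]
turn first [-0.    -0.001 -0.001] shift cm old axes [ 0.    0.1  -0.09] new axes [ 0.    0.1  -0.09]
eye px 45 [249 182] [258 187]
[697.196582   -19.88395332  48.13744528] [[253.1641688  181.73946645]
 [253.19347867 175.53741389]]
```

View pics/in.png

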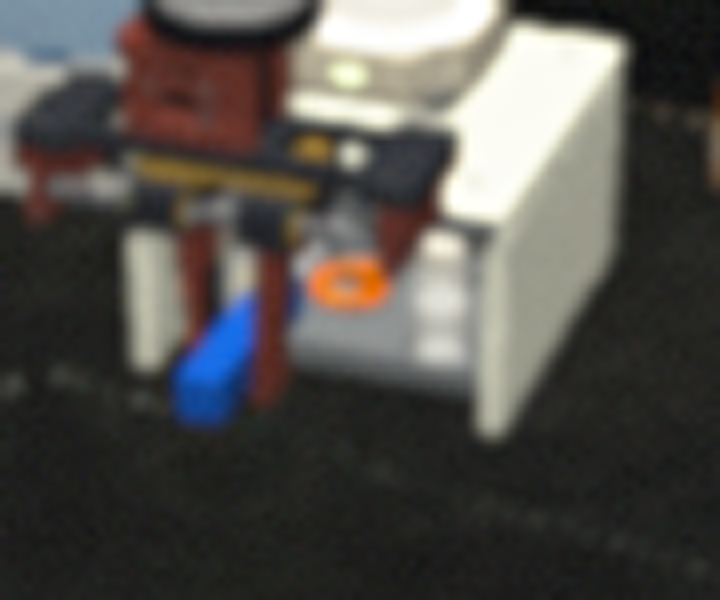

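The tip hangs right above the ring (crop (345,262), ring centre (350,285)), and its projection at ring height falls at the ring's centre. I'll lower it.

>>> {"api": "apply_moves", "payload": {"increments": [{"gripper":10,"delta_pos":[0.3,0.05,-0.05],"dr":[0,0,0]},{"gripper":10,"delta_pos":[0.3,0,0],"dr":[0,0,0]},{"gripper":10,"delta_pos":[0.3,0,0],"dr":[0,0,0]},{"gripper":10,"delta_pos":[0.4,0,0],"dr":[0,0,0]},{"gripper":10,"delta_pos":[0.2,0,0],"dr":[0,0,0]}]}}

```text
t: 10.72
ee_pos: [562.8, -42.9, 48.3]
orientation: [2.134, 0.178, -2.134]
ft_force: [0.6, 0.4, -0.9]
width: 20.0
```

>>> {"api": "apply_moves", "payload": {"increments": [{"gripper":10,"delta_pos":[0.3,0,0],"dr":[0,0,0]},{"gripper":10,"delta_pos":[0.3,0,0],"dr":[0,0,0]},{"gripper":10,"delta_pos":[0.3,0,0],"dr":[0,0,0]},{"gripper":10,"delta_pos":[0.2,0,0],"dr":[0,0,0]},{"gripper":10,"delta_pos":[0,0,0],"dr":[0,0,0]}]}}

```text
t: 11.13
ee_pos: [562.9, -42.9, 37.5]
orientation: [2.134, 0.178, -2.134]
ft_force: [1.1, -0.4, -1.5]
width: 20.1
```

>>> {"api": "apply_moves", "payload": {"increments": [{"gripper":10,"delta_pos":[0,0,0],"dr":[0,0,0]},{"gripper":10,"delta_pos":[0,0,0],"dr":[0,0,0]},{"gripper":10,"delta_pos":[0,0,0],"dr":[0,0,0]},{"gripper":10,"delta_pos":[0,0,0],"dr":[0,0,0]},{"gripper":10,"delta_pos":[0,0,0],"dr":[0,0,0]}]}}

```text
t: 11.55
ee_pos: [563.3, -43.0, 38.2]
orientation: [2.135, 0.177, -2.132]
ft_force: [0.3, 0.1, -0.1]
width: 19.8
```

>>> {"api": "apply_moves", "payload": {"increments": [{"gripper":10,"delta_pos":[0,0,0.2],"dr":[0,0,0]},{"gripper":10,"delta_pos":[0,0,0.3],"dr":[0,0,0]},{"gripper":10,"delta_pos":[0,0,0.3],"dr":[0,0,0]},{"gripper":10,"delta_pos":[0,0,0.2],"dr":[0,0,0]},{"gripper":10,"delta_pos":[0,0,0.2],"dr":[0,0,0]}]}}

```text
t: 11.97
ee_pos: [551.5, -45.0, 38.1]
orientation: [2.136, 0.177, -2.132]
ft_force: [2.1, 1.2, -1.5]
width: 19.9
```

>>> {"api": "apply_moves", "payload": {"increments": [{"gripper":10,"delta_pos":[0,0,0.3],"dr":[0,0,0]},{"gripper":10,"delta_pos":[0,0,0.3],"dr":[0,0,0]},{"gripper":10,"delta_pos":[0,0,0.3],"dr":[0,0,0]},{"gripper":10,"delta_pos":[0,0,0.3],"dr":[0,0,0]},{"gripper":10,"delta_pos":[0,0,0.3],"dr":[0,0,0]}]}}

```text
t: 12.38
ee_pos: [536.6, -47.5, 38.1]
orientation: [2.136, 0.177, -2.132]
ft_force: [3.0, 0.6, -1.2]
width: 19.9
```

Run:
```python
from h import *
o=ctrl.get_obs();print(o['ee_pos'],o['ft_force'])
a=grab('scene')
hs=cv2.cvtColor(a['img'],cv2.COLOR_RGB2HSV); m=(hs[...,0]<16)&(hs[...,1]>130)&(hs[...,2]>120); m[:, :235]=0;m[:,270:]=0;m[:178]=0;m[200:]=0
uv=np.argwhere(m)[:,::-1];print('eye px',len(uv),uv.min(0),uv.max(0),onplane(a,[(uv.min(0)+uv.max(0))/2],34))
f=np.array([np.cos(.167),np.sin(.167),0]);print('tip',o['ee_pos']+137*f-[0,0,15.9])
```

```text
[536.57698721 -47.54147037  38.13597645] [ 2.98664677  0.6389957  -1.20775235]
eye px 5 [253 187] [255 189] [[678.88007263 -33.79810402  34.        ]]
tip [671.67102651 -24.76866758  22.23597645]
```

The wrist force of about 3 N shows the tray is coming along. I'll keep drawing.

>>> {"api": "apply_moves", "payload": {"increments": [{"gripper":10,"delta_pos":[0,0,0.35],"dr":[0,0,0]},{"gripper":10,"delta_pos":[0,0,0.35],"dr":[0,0,0]},{"gripper":10,"delta_pos":[0,0,0.35],"dr":[0,0,0]},{"gripper":10,"delta_pos":[0,0,0.35],"dr":[0,0,0]},{"gripper":10,"delta_pos":[0,0,0.35],"dr":[0,0,0]}]}}

```text
t: 12.85
ee_pos: [518.9, -50.4, 37.9]
orientation: [2.135, 0.177, -2.133]
ft_force: [2.7, -0.1, -1.4]
width: 19.6
```

>>> {"api": "apply_moves", "payload": {"increments": [{"gripper":10,"delta_pos":[0,0,0.35],"dr":[0,0,0]},{"gripper":10,"delta_pos":[0,0,0.35],"dr":[0,0,0]},{"gripper":10,"delta_pos":[0,0,0.35],"dr":[0,0,0]},{"gripper":10,"delta_pos":[0,0,0.35],"dr":[0,0,0]},{"gripper":10,"delta_pos":[0,0,0.35],"dr":[0,0,0]}]}}

```text
t: 13.27
ee_pos: [501.7, -53.3, 38.0]
orientation: [2.135, 0.177, -2.133]
ft_force: [2.8, 1.1, -1.3]
width: 19.8
```

>>> {"api": "apply_moves", "payload": {"increments": [{"gripper":10,"delta_pos":[0,0,0.35],"dr":[0,0,0]},{"gripper":10,"delta_pos":[0,0,0.35],"dr":[0,0,0]},{"gripper":10,"delta_pos":[0,0,0.35],"dr":[0,0,0]},{"gripper":10,"delta_pos":[0,0,0.35],"dr":[0,0,0]},{"gripper":10,"delta_pos":[0,0,0.35],"dr":[0,0,0]}]}}

```text
t: 13.68
ee_pos: [484.4, -56.2, 37.9]
orientation: [2.135, 0.177, -2.133]
ft_force: [2.5, 0.9, -1.4]
width: 19.6
```

>>> {"api": "apply_moves", "payload": {"increments": [{"gripper":10,"delta_pos":[0,0,0.35],"dr":[0,0,0]},{"gripper":10,"delta_pos":[0,0,0.35],"dr":[0,0,0]},{"gripper":10,"delta_pos":[0,0,0.35],"dr":[0,0,0]},{"gripper":10,"delta_pos":[0,0,0.35],"dr":[0,0,0]},{"gripper":10,"delta_pos":[0,0,0.2],"dr":[0,0,0]}]}}

```text
t: 14.1
ee_pos: [468.4, -58.9, 37.9]
orientation: [2.135, 0.177, -2.133]
ft_force: [2.4, 0.1, -1.2]
width: 19.8
```

>>> {"api": "apply_moves", "payload": {"increments": [{"gripper":10,"delta_pos":[0,0,0],"dr":[0,0,0]},{"gripper":10,"delta_pos":[0,0,0],"dr":[0,0,0]},{"gripper":10,"delta_pos":[0,0,0],"dr":[0,0,0]},{"gripper":10,"delta_pos":[0,0,0],"dr":[0,0,0]},{"gripper":10,"delta_pos":[0,0,0],"dr":[0,0,0]}]}}

```text
t: 14.52
ee_pos: [468.6, -58.8, 37.7]
orientation: [2.134, 0.178, -2.134]
ft_force: [0.0, 0.0, -2.1]
width: 20.0
```

Run:
```python
from h import *
o=ctrl.get_obs();print(o['ee_pos'],o['ft_force'])
a=grab('scene');b=grab('top')
f=np.array([np.cos(.167),np.sin(.167),0]);tip=o['ee_pos']+137*f-[0,0,15.9];print('tip',tip,'rel ledge',(tip-[634.8,-31.4,0])@f)
np.save('pics/a.npy',a,allow_pickle=True);np.save('pics/b.npy',b,allow_pickle=True)
i1=cv2.resize(a['img'][140:230,200:300][:,:,::-1],None,fx=5,fy=5,interpolation=cv2.INTER_CUBIC)
i2=cv2.resize(b['img'][140:200,215:285][:,:,::-1],None,fx=4,fy=7.5,interpolation=cv2.INTER_CUBIC)
cv2.imwrite('pics/out.png',np.hstack([i1,i2]))
```

```text
[468.57886447 -58.76672307  37.74608246] [ 1.04892642e-03  4.78997466e-02 -2.14976470e+00]
tip [603.67290376 -35.99392028  21.84608246] rel ledge -31.457675932668188
```

View pics/out.png

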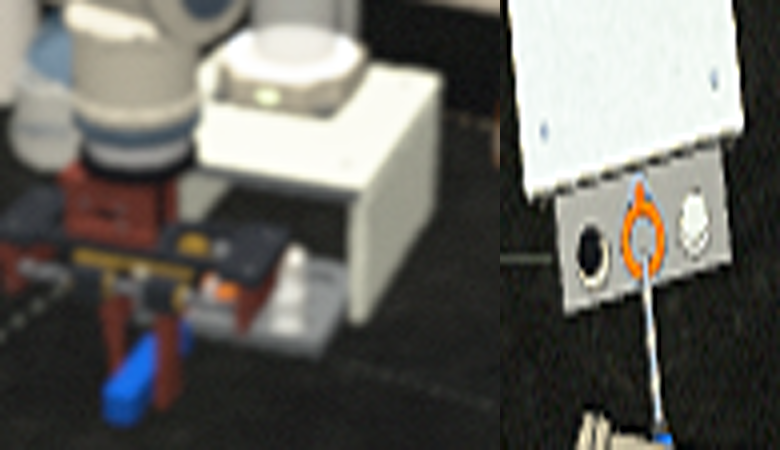

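The top view shows the tray out of the riser: black cap at crop (593,250), white cap at (695,222), orange ring at (643,240) with the tip in it. I'll measure the margin.

Run:
```python
from h import *
b=np.load('pics/b.npy',allow_pickle=True).item();hs=cv2.cvtColor(b['img'],cv2.COLOR_RGB2HSV)
f=np.array([np.cos(.167),np.sin(.167),0]);l=np.array([-f[1],f[0],0]);L=np.array([634.8,-31.4,0])
m=(hs[...,0]<18)&(hs[...,1]>130)&(hs[...,2]>120);m[:155]=0;m[185:]=0;m[:,:225]=0;m[:,275:]=0
uv=np.argwhere(m)[:,::-1];X=onplane(b,uv,37.5)-L;x=X@f;y=X@l;print('ring x',x.min(),x.max(),'y',y.min(),y.max())
P=cloud(b);m=(P[...,2]>50)&(P[...,2]<80);m[:155]=0;m[190:]=0;m[:,:225]=0;m[:,275:]=0
n,lab=cv2.connectedComponents(m.astype(np.uint8))
for i in range(1,n):
    q=np.argwhere(lab==i)[:,::-1]
    if len(q)>8: X=onplane(b,[(q.min(0)+q.max(0))/2],66)-L;print(len(q),'vial',X@f,X@l,np.nanmedian(P[lab==i][:,2]))
# reverify ledge edge
m=abs(P[...,2]-116)<8;m[:85]=0;m[175:]=0;m[:,:205]=0;m[:,285:]=0
c=max(cv2.findContours(m.astype(np.uint8),cv2.RETR_EXTERNAL,cv2.CHAIN_APPROX_NONE)[0],key=cv2.contourArea)
print(onplane(b,cv2.boxPoints(cv2.minAreaRect(c)),116).round(1))
```

```text
ring x -40.54167472121705 3.1926288478882423 y -16.453913538710875 19.00829937419849
37 vial [-25.66580762] [-45.54837943] 65.36207308114221
42 vial [-25.48156431] [45.80939314] 65.25655054968078
19 vial [-50.96052764] [-1.57031935] 51.414241777523344
[[ 817.6   92.7  116. ]
 [ 848.   -88.7  116. ]
 [ 649.6 -120.7  116. ]
 [ 619.8   57.9  116. ]]
```

Vials stand at x = -25.5 mm from the ledge, so the margin is fine. I'll centre the tip in the ring and lift straight up.

>>> {"api": "apply_moves", "payload": {"increments": [{"gripper":10,"delta_pos":[0,0,-0.25],"dr":[0,0,0]},{"gripper":10,"delta_pos":[0,0,-0.25],"dr":[0,0,0]},{"gripper":10,"delta_pos":[0,0,0],"dr":[0,0,0]},{"gripper":10,"delta_pos":[0,0,0],"dr":[0,0,0]},{"gripper":10,"delta_pos":[-0.3,0,0],"dr":[0,0,0]}]}}

```text
t: 15.03
ee_pos: [473.6, -57.9, 40.6]
orientation: [2.134, 0.178, -2.134]
ft_force: [0.5, 0.2, -0.2]
width: 19.8
```

>>> {"api": "apply_moves", "payload": {"increments": [{"gripper":10,"delta_pos":[-0.5,0,0],"dr":[0,0,0]},{"gripper":10,"delta_pos":[-0.5,0,0],"dr":[0,0,0]},{"gripper":10,"delta_pos":[-0.5,0,0],"dr":[0,0,0]},{"gripper":10,"delta_pos":[-0.5,0,0],"dr":[0,0,0]},{"gripper":10,"delta_pos":[-0.5,0,0],"dr":[0,0,0]}]}}

```text
t: 15.45
ee_pos: [474.0, -58.0, 66.7]
orientation: [2.136, 0.177, -2.132]
ft_force: [-0.8, 0.4, -1.0]
width: 19.8
```

>>> {"api": "apply_moves", "payload": {"increments": [{"gripper":10,"delta_pos":[-1.2,0,0],"dr":[0,0,0]},{"gripper":10,"delta_pos":[-1.2,0,0],"dr":[0,0,0]},{"gripper":10,"delta_pos":[-1.2,0,0],"dr":[0,0,0]},{"gripper":10,"delta_pos":[-1.2,0,0],"dr":[0,0,0]},{"gripper":10,"delta_pos":[-1.2,0,0],"dr":[0,0,0]}]}}

```text
t: 15.87
ee_pos: [473.7, -57.9, 126.9]
orientation: [2.135, 0.177, -2.132]
ft_force: [0.2, -0.4, -1.5]
width: 19.7
```

>>> {"api": "apply_moves", "payload": {"increments": [{"gripper":10,"delta_pos":[0,0,0],"dr":[0,0,0]},{"gripper":10,"delta_pos":[0,0,0],"dr":[0,0,0]},{"gripper":10,"delta_pos":[0,0,0],"dr":[0,0,0]},{"gripper":10,"delta_pos":[0,0,0],"dr":[0,0,0]},{"gripper":10,"delta_pos":[0,0,0],"dr":[0,0,0]}]}}

```text
t: 16.28
ee_pos: [473.3, -57.9, 125.2]
orientation: [2.134, 0.178, -2.134]
ft_force: [-0.1, 0.0, -1.2]
width: 19.8
```

Run:
```python
from h import *
o=ctrl.get_obs();print(o['ee_pos'],o['ft_force'],o['width'])
plan(488.3,-378.2,96,0.233,flip=True)
T=Ro.from_rotvec([2.100,0.242,-2.100]); R=Ro.from_rotvec(o['orientation']);print('turn to grasp orientation',(R.inv()*T).as_rotvec())
```

```text
[473.29972736 -57.85976816 125.22238214] [-0.0795592   0.04129672 -1.16996792] 19.769027398141368
turn first [-0.066  0.    -0.001] shift cm old axes [ 2.94 31.84  3.84] new axes [ 2.92 31.51  5.94]
turn to grasp orientation [-0.06253561  0.00033318 -0.00065158]
```

>>> {"api": "apply_moves", "payload": {"increments": [{"gripper":10,"delta_pos":[0,2.2,1.84],"dr":[0,0,0]},{"gripper":10,"delta_pos":[0,3.3,1],"dr":[0,0,0]},{"gripper":10,"delta_pos":[0,3.3,1],"dr":[0,0,0]},{"gripper":10,"delta_pos":[0,3.3,0],"dr":[0,0,0]},{"gripper":10,"delta_pos":[0,3.3,0],"dr":[0,0,0]}]}}

```text
t: 16.7
ee_pos: [460.7, -217.5, 125.5]
orientation: [2.134, 0.178, -2.134]
ft_force: [1.1, -0.0, 0.0]
width: 19.8
```

>>> {"api": "apply_moves", "payload": {"increments": [{"gripper":10,"delta_pos":[0,3.3,0],"dr":[0,0,0]},{"gripper":10,"delta_pos":[0,3.3,0],"dr":[0,0,0]},{"gripper":10,"delta_pos":[0,3.3,0],"dr":[0,0,0]},{"gripper":10,"delta_pos":[0,3.3,0],"dr":[0,0,0]},{"gripper":10,"delta_pos":[0,2,0],"dr":[0,0,0]}]}}

```text
t: 17.12
ee_pos: [487.0, -369.2, 125.5]
orientation: [2.136, 0.175, -2.133]
ft_force: [0.9, -0.3, -0.9]
width: 19.5
```

>>> {"api": "apply_moves", "payload": {"increments": [{"gripper":10,"delta_pos":[0,1.2,0],"dr":[0,0,0]},{"gripper":10,"delta_pos":[1,0,0],"dr":[-0.0625,0,-0.001]},{"gripper":10,"delta_pos":[1,0,0],"dr":[0,0,0]},{"gripper":10,"delta_pos":[0.9,0,0],"dr":[0,0,0]},{"gripper":10,"delta_pos":[0,0,0],"dr":[0,0,0]}]}}

```text
t: 17.53
ee_pos: [487.3, -375.9, 94.5]
orientation: [2.099, 0.245, -2.105]
ft_force: [-0.9, 1.1, -1.4]
width: 19.9
```

>>> {"api": "apply_moves", "payload": {"increments": [{"gripper":10,"delta_pos":[0,0,0],"dr":[0,0,0]},{"gripper":10,"delta_pos":[0,0,0],"dr":[0,0,0]},{"gripper":10,"delta_pos":[0,0,0],"dr":[0,0,0]},{"gripper":10,"delta_pos":[0,0,0],"dr":[0,0,0]},{"gripper":10,"delta_pos":[0,0,0],"dr":[0,0,0]}]}}

```text
t: 17.95
ee_pos: [489.0, -378.0, 97.7]
orientation: [2.101, 0.241, -2.098]
ft_force: [0.1, 0.0, -1.4]
width: 20.0
```

Run:
```python
from h import *
o=ctrl.get_obs();R=Ro.from_rotvec(o['orientation']);print(o['ee_pos'],o['width'],o['qvel'].round(3))
print('shift cm',R.as_matrix().T@(np.array([488.3,-378.2,30.9])-o['ee_pos'])/10,'turn',(R.inv()*Ro.from_rotvec([2.100,0.242,-2.100])).as_rotvec().round(4))
```

```text
[ 489.04815319 -377.95545662   97.70073641] 20.002856637827605 [-0.002  0.002  0.     0.001  0.    -0.002]
shift cm [6.67995242e+00 2.20276553e-03 8.83739583e-02] turn [-0.     -0.0015 -0.0008]
```

>>> {"api": "apply_moves", "payload": {"increments": [{"gripper":10,"delta_pos":[0.6,0,0.05],"dr":[0,0,0]},{"gripper":10,"delta_pos":[1.2,0,0],"dr":[0,0,0]},{"gripper":10,"delta_pos":[1.2,0,0],"dr":[0,0,0]},{"gripper":10,"delta_pos":[1,0,0],"dr":[0,0,0]},{"gripper":10,"delta_pos":[0.5,0,0],"dr":[0,0,0]}]}}

```text
t: 18.37
ee_pos: [487.2, -377.1, 49.6]
orientation: [2.1, 0.244, -2.102]
ft_force: [0.8, 1.1, -2.0]
width: 20.0
```

>>> {"api": "apply_moves", "payload": {"increments": [{"gripper":10,"delta_pos":[0.5,0,0],"dr":[0,0,0]},{"gripper":10,"delta_pos":[0.5,0,0],"dr":[0,0,0]},{"gripper":10,"delta_pos":[0.5,0,0],"dr":[0,0,0]},{"gripper":10,"delta_pos":[0.3,0,0],"dr":[0,0,0]},{"gripper":10,"delta_pos":[0,0,0],"dr":[0,0,0]}]}}

```text
t: 18.78
ee_pos: [488.1, -377.8, 33.6]
orientation: [2.101, 0.243, -2.1]
ft_force: [-0.7, 0.1, -1.2]
width: 19.7
```

>>> {"api": "apply_moves", "payload": {"increments": [{"gripper":10,"delta_pos":[0,0,0],"dr":[0,0,0]},{"gripper":10,"delta_pos":[0.1,0,0],"dr":[0,0,0]},{"gripper":10,"delta_pos":[0.1,0,0],"dr":[0,0,0]},{"gripper":10,"delta_pos":[0,0,0],"dr":[0,0,0]},{"gripper":10,"delta_pos":[0,0,0],"dr":[0,0,0]}]}}

```text
t: 19.2
ee_pos: [488.4, -378.1, 32.3]
orientation: [2.101, 0.242, -2.099]
ft_force: [0.6, 0.1, -1.0]
width: 19.9
```

>>> {"api": "apply_moves", "payload": {"increments": [{"gripper":10,"delta_pos":[0.1,0,0],"dr":[0,0,0]},{"gripper":10,"delta_pos":[0.1,0,0],"dr":[0,0,0]},{"gripper":10,"delta_pos":[0,0,0],"dr":[0,0,0]},{"gripper":10,"delta_pos":[0,0,0],"dr":[0,0,0]},{"gripper":10,"delta_pos":[0,0,0],"dr":[0,0,0]}]}}

```text
t: 19.62
ee_pos: [488.5, -378.1, 30.9]
orientation: [2.101, 0.242, -2.098]
ft_force: [-1.9, 1.9, 5.2]
width: 19.7
```

>>> {"api": "apply_moves", "payload": {"increments": [{"gripper":30,"delta_pos":[0,0,0],"dr":[0,0,0]},{"gripper":60,"delta_pos":[0,0,0],"dr":[0,0,0]},{"gripper":60,"delta_pos":[0,0,0],"dr":[0,0,0]},{"gripper":60,"delta_pos":[0,0,0],"dr":[0,0,0]},{"gripper":60,"delta_pos":[0,0,0],"dr":[0,0,0]}]}}

```text
t: 20.03
ee_pos: [488.3, -378.0, 30.1]
orientation: [2.101, 0.242, -2.099]
ft_force: [0.4, 0.1, 0.3]
width: 49.6
```

>>> {"api": "apply_moves", "payload": {"increments": [{"gripper":60,"delta_pos":[0,0,0],"dr":[0,0,0]},{"gripper":60,"delta_pos":[-1,0,0],"dr":[0,0,0]},{"gripper":60,"delta_pos":[-2,0,0],"dr":[0,0,0]},{"gripper":60,"delta_pos":[-3,0,0],"dr":[0,0,0]},{"gripper":60,"delta_pos":[-3,0,0],"dr":[0,0,0]}]}}

```text
t: 20.45
ee_pos: [487.7, -377.6, 121.0]
orientation: [2.1, 0.243, -2.101]
ft_force: [-0.2, -0.6, 0.6]
width: 52.6
```

>>> {"api": "apply_moves", "payload": {"increments": [{"gripper":60,"delta_pos":[-3,0,0],"dr":[0,0,0]},{"gripper":60,"delta_pos":[-2,0,2.5],"dr":[0,0,0]},{"gripper":60,"delta_pos":[-1,0,3],"dr":[0,0,0]},{"gripper":60,"delta_pos":[0,0,2.5],"dr":[0,0,0]},{"gripper":60,"delta_pos":[0,0,0],"dr":[0,0,0]}]}}

```text
t: 20.87
ee_pos: [407.1, -396.7, 181.7]
orientation: [2.101, 0.239, -2.1]
ft_force: [-0.1, -0.0, -0.4]
width: 52.7
```

>>> {"api": "apply_moves", "payload": {"increments": [{"gripper":60,"delta_pos":[0,0,0],"dr":[0,0,0]},{"gripper":60,"delta_pos":[0,0,0],"dr":[0,0,0]},{"gripper":60,"delta_pos":[0,0,0],"dr":[0,0,0]},{"gripper":60,"delta_pos":[0,0,0],"dr":[0,0,0]},{"gripper":60,"delta_pos":[0,0,0],"dr":[0,0,0]}]}}

```text
t: 21.28
ee_pos: [411.0, -395.9, 179.8]
orientation: [2.1, 0.243, -2.099]
ft_force: [-1.2, 0.6, -0.6]
width: 52.5
```

Run:
```python
from h import *
o=ctrl.get_obs();print(o['ee_pos'],o['ft_force'])
a=grab('scene');b=grab('top')
i1=cv2.resize(a['img'][150:280,215:360][:,:,::-1],None,fx=3.4,fy=4,interpolation=cv2.INTER_CUBIC)
i2=cv2.resize(b['img'][145:235,215:365][:,:,::-1],(300,520),interpolation=cv2.INTER_CUBIC)
cv2.imwrite('pics/end.png',np.hstack([i1,i2]))
P=cloud(a);hs=cv2.cvtColor(a['img'],cv2.COLOR_RGB2HSV)
m=(hs[...,0]>100)&(hs[...,0]<128)&(hs[...,1]>120)&(hs[...,2]>60); m[:,:310]=0;m[:,345:]=0;m[:220]=0;m[270:]=0
m&=abs(P[...,2]-52)<3;q=P[m];print('scene blue top',len(q),q.min(0),q.max(0),q.mean(0))
P=cloud(b);f=np.array([np.cos(.167),np.sin(.167),0]);l=np.array([-f[1],f[0],0]);L=np.array([634.8,-31.4,0])
m=(P[...,2]>50)&(P[...,2]<80);m[:155]=0;m[190:]=0;m[:,:225]=0;m[:,275:]=0
n,lab=cv2.connectedComponents(m.astype(np.uint8))
for i in range(1,n):
    q=np.argwhere(lab==i)[:,::-1]
    if len(q)>8: X=onplane(b,[(q.min(0)+q.max(0))/2],66)-L;print(len(q),'vial',X@f,X@l,np.nanmedian(P[lab==i][:,2]))
```

```text
[ 410.97140464 -395.91117825  179.78189656] [-1.20884276  0.56383256 -0.55356696]
scene blue top 124 [ 443.05899257 -394.76487415   49.00490496] [ 539.9049472  -357.69397019   54.9882971 ] [ 489.93315386 -377.42318817   51.01303747]
41 vial [-25.37705784] [-43.87317187] 65.1450659295658
42 vial [-24.08854494] [43.85114516] 65.73650608934246
```

View pics/end.png

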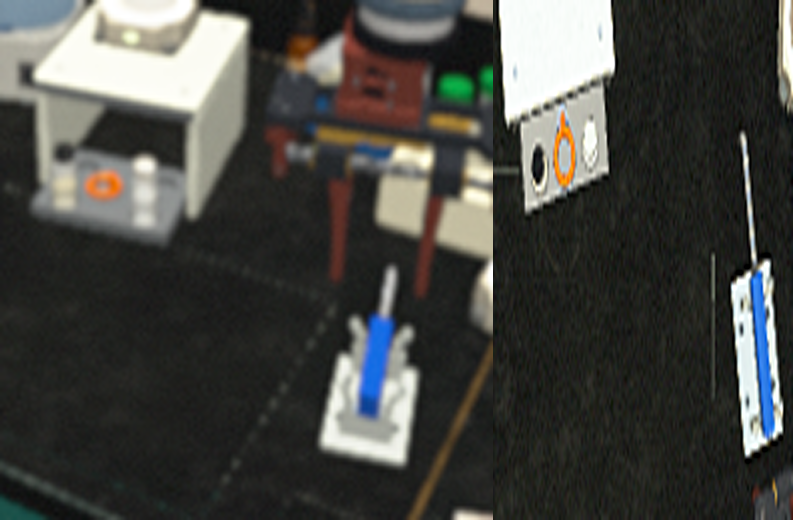

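The last picture shows the hook back in both notches (scene crop (375,370), rod pointing to (390,270)). The tray is out with both vials upright at (65,180) and (145,190), and the gripper is clear. I'll hand it in.

```bash
python3 -c "
from workcell import ctrl
ctrl.close_job();print(ctrl.get_obs()['t'])"
```

```text
the job is handed in; nothing more can be done
the job is handed in; nothing more can be done
```

I drew the tray out by its eye with the hook rod, laid the rod back in its rest, let go, and handed the job in at about 21 s of the 61 s allowed. The hand-in gave no verdict.

- **Drawing the tray:** the tip went into the eye without contact force, at about z 22 mm. The pull took about 3 N.
- **Vials:** my last check put both vial axes about 24 to 25 mm out from the ledge (14 mm needed). Both looked upright, with their tops at about 65 to 66 mm.
- **Hook rod:** it lies in both notches, tip the same way as before, and its measured handle position is within about 1 mm of where it started. The gripper is clear of everything.
- **Not measured:** I did not measure the bystanders at the end. Nothing in the moves or forces suggested the arm had touched any of them.

No check failed or disagreed by more than 2 to 3 mm.

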